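# Demagnetise a tool handle and unload it past the sprung catch

## Robot

A 7-joint arm with a two-finger parallel gripper is mounted at the origin on a cart in front of the work surface, level with it; the furniture and walls round the work are solid. World frame = base frame: x ahead of the robot, y to its left, z up, the work surface at z = 0. Lengths are in m, angles in rad, forces in N, time in s.
With the tool pointing down it reaches from about 0.4 to 0.85 m from the base axis. Payload 10.4 kg.
Tool frame: the origin (TCP) lies midway between the tips of the shut fingers; the grasp point (between the pads) lies 19 mm behind it (r.grasp_offset is the distance from the TCP to the grasp point, in m); z points along the fingers, y is the line along which they close (so a half turn about z gives the same grasp; the last joint's range is limited). The gripper opens to 87 mm and grips with 3 to 60 N. Pads are 19 mm wide; open, the fingers measure 117 mm over their backs; the gripper's body (75 mm by 190 mm) begins 51 mm behind the grasp point.
Start: joints at [1.184, 0.332, -0.065, 1.46, 0.022, 1.35, -0.088], TCP at [0.222, -0.584, 0.223] pointing down, gripper open.
Joint ranges: [-2.6, 2.6], [-0.5, 2.12], [-1.47, 1.34], [0.16, 2.42], [-1.27, 4.41], [0.06, 2.06], [-2.6, 2.6]. Speed limits (rad/s): [2.22, 2.22, 2.79, 2.79, 3.14, 3.14, 3.14].

## Interface

Orientations are given as a unit quaternion [x, y, z, w].
In Python, from bench import r gives the robot as it stands.
- The arm moves only by the tool drive_tool, never from a script. Its argument "moves" is a list that holds one entry, the list of rows, each a list of 7 numbers: the shift along the tool's x, y, z in m, then the turn, a rotation vector about the tool's x, y, z in rad, then the opening, from 0 (shut) to 1 (fully open). In form: [[[tx, ty, tz, ax, ay, az, jaw], ...]]. A call has 1 to 10 rows; each row shifts and turns the commanded pose from where the row before left it, along the tool's axes as they then stand; what a row does not reach is not made up. A row lasts 1/10 s, in which the tool goes at most 50 mm and 8.59 degrees, less where a joint would pass 70% of its speed; a pose out of reach is approached as far as the arm can. A call is refused whole if a number of a shift passes 0.05 or a number of a turn 0.15, either way. A call with a gripper value outside its range is refused whole. The fingers move at their own pace and stop on an object; "squeeze" is the grip in N (left out, the last holds). Time passes only in rows, so rows that do not move let the fingers close. It gives the time, the measured TCP pose, the force, the opening and the grip force at its end, in the units of the state.
- r.read_state(): the state, without advancing time (a new reading comes with each control period).
- r.camera(name): name is "scene" or "top" or "wrist"; returns the picture (480x640x3 uint8, red, green, blue); there is no depth.
- r.camera_info(name): a dict with "mtx" (3x3 intrinsics, pixels), "k1" (the pictures are not rectified: a ray, as slopes to the right and down, at radius r is drawn at 1 + k1 r^2 times it, then the intrinsics apply), "rvec" (rotation vector, rad) and "tvec" (3), from world to camera coordinates, as OpenCV has them; the wrist camera has in their place "T_tool_cam" (4x4, takes a point from camera to tool coordinates, whose origin is the TCP and whose axes are the flange's). Camera axes: x right, y down, z forward; pixel columns grow to the right and rows downward; lengths in m; the calibration is good to about 2 mm. A picture is of the moment at which its call begins: read the wrist's pose just before it. camera_info takes no time and is no camera call.
- r.close_job(): hands the job in; it is judged then, once.
Trained networks look in the newest picture that a camera, given by its name, has taken for a name from the list of things; names that differ only in an ending like _2 or _b are one class to them, and where a whole thing is asked for, a point or a joint stands for the part that bears it (a point fixed in the world has none). Each returns a list of dicts, best first, with "conf" (0 to 1); they miss things now and then, are a little off and sometimes report something else, mostly with a low value. They report only what shows in the picture. A call takes as long as a camera call.
- r.find_in(camera, query): "bbox" ([left, top, right, bottom] in pixels, round what is visible of it).
- r.place_of(camera, query): "at" ([column, row] in pixels: a listed point, or the origin of a listed thing).
The state is a dict: "time": time; "joint_positions": joint angles; "joint_vel": joint speeds; "joint_torque": joint torques, N m; "ee_pos": TCP position; "eef_rot": TCP orientation; "ft_force": force on the tool from outside, world axes, zero at the start; "torque": the same for the moment, N m; "width": finger opening in m; "grip_force": force on a finger pad.
Only numpy, scipy, OpenCV 4.12 (cv2) and the standard library are available. Lean on these libraries where they do the work, as an engineer would, in place of code of your own. Each camera call takes 0.05 s, during which the arm holds its last target. There are 200 camera calls.

## Task

Demagnetise the steel handle that lies in the green bench demagnetiser: hold the yellow jog button under the hood pressed down for three seconds in one go, then let go of it (the pointer should get into the green band and never into the red). Then push the bar of polishing compound lengthwise, flat, into the bay at the machine's left so that it wedges the sprung catch open on its own, lift the handle out, and set it down without dropping it, lying flat inside the wooden tray. Leave the bar wedged in the bay and do not disturb the jar, the charcoal block or the oil bottle.

Things in the scene. Friction and masses are not known exactly. Their poses are not given: they have to be found in the camera images.
- demagnetiser: Green and grey bench demagnetiser, fixed; base plate 135 (x, -75..60) x 320 (y, -180..140) x 12 mm. Origin on the worktop; z up, x away from the operator, y to the machine's left. Saddles with the work in the middle (y = 0), prop bay at y = 84..116, green console with button and hood at y = -176..-88.
- cradle (a point): Centre of the seated work, 50 mm over the worktop, axes as the demagnetiser's. The work lies along y, underside at z = 40 mm, on two black saddles at y = -51..-35 and 35..51. Between them (|y| < 34) fingers have room on both sides of the work down to z = 22 mm; behind, the catch's crossbar is at x = 42..54 mm, z = 17..31 mm.
- hood_edge (a point): Middle of the hood's front lower edge, 152 mm over the worktop; axes as the demagnetiser's. The hood (84 mm wide in y, 6 mm sheet, scale on top up to 13 mm) covers the button from above and ends 10 mm nearer the operator than the button's centre; the post that carries it begins 55 mm behind this edge. So the tool must slant forward and down.
- jog_button_top (a point): Centre of the top of the yellow round jog button (34 mm across) on the sloped face under the hood. The point's z axis points out of the button, square to the sloped face (40 degrees from vertical, towards the machine's -x); press against it.
- jog_button (a joint): Travel of the jog button in m: 0 released, 0.008 fully down. A spring pushes it back: 1.5 N at the start, 5 N fully down. It counts as pressed beyond 0.005.
- pointer (a joint): Red pointer of the dwell scale on top of the hood, in m: 0 at rest, stop at 0.056; it runs toward the machine's right. With the button fully down it creeps at about 0.010 m/s: 0.030 after 3 s, 0.050 after 5 s (slower when only partly pressed). Let go, it creeps back at about half that rate. Green band 0.024 to 0.040, red from 0.050.
- catch (a joint): Opening of the sprung catch in m: 0 closed (two red hooks at y = +-43 mm reach 9 mm over the work, 3 mm above it, and keep it down); it slides toward the machine's +x, stop at 0.022. Spring 1.2 N closed, 2.2 N at 0.013. The bar wedged in the bay holds it at about 0.013; above 0.010 the work is free to be lifted.
- bay_stop (a point): Foot of the fixed steel stop block at the operator's end of the prop bay, 22 mm over the worktop; axes as the demagnetiser's. Its face rises upright to z = 42 mm and leans back 8 mm up to z = 65 mm. Opposite, 57 mm away along +x when closed, stands the face of the catch's tail, upright to z = 41 mm, then sloping away by 18 mm up to z = 77 mm. Both are about 30 mm wide in y.
- prop_seat (a point): Where the bar's centre belongs when wedged: bar flat, its length along x (either way round), underside on ledges 22 mm over the worktop (this point is at 33 mm). Machine axes. The mouth of the bay on top is about 83 mm long, its middle 2 mm nearer the operator than this point, the bar 70 mm; lowered on the slope, the bar pushes the catch back (about 8 N). The stop is rigid, the catch yields: hold the bar 1 to 3 mm clear of the stop so that it does not jam aslant.
- prop_center (a point): Centre of the bar of polishing compound (red bar half wrapped in beige paper), loose, 30 x 70 x 22 mm, 0.07 kg: length along its y, 22 mm high along z. Starts lying on the worktop.
- work_center (a point): Centre of the steel knurled tool handle, 18 mm wide (x) x 104 mm long (y) x 20 mm high (z), about 0.19 kg, loose; it starts in the demagnetiser's saddles under the hooks.
- tray: Open wooden tray, fixed, 146 (x) x 88 (y) x 24 mm outside, walls 3 mm, inside 140 x 82 mm; felt-lined floor of the inside about 5 mm over the worktop. Origin at the centre of its underside.
- jar_center (a point): Centre of the flux jar (beige with black lid), upright, 54 mm across, 58 mm high, loose. Leave it alone.
- charcoal_center (a point): Centre of the charcoal block, black, 46 x 85 (y) x 26 mm, loose. Leave it alone.
- bottle_center (a point): Centre of the oil bottle, brown with a red spout, upright, 36 mm across, 92 mm high, loose; stands to the left of the demagnetiser. Leave it alone.

How it is judged:
On the way, in this order (a step that is already met when the one before it is completed fails the run):
1. the jog button is held pressed (beyond 5 mm) for 2.5 s without a break (value of joint jog_button above 0.005 m), for 2.5 s.
2. the jog button is let go and is fully out again (value of joint jog_button below 0.0015 m), for 0.2 s.
3. the bar, flat in the bay and let go of, holds the catch open by itself (value of joint catch above 0.011 m and distance between prop_center and prop_seat below 0.012 m and contact force between each of prop, demagnetiser and the fingers below 0.05 N and angle between prop_center's own z axis and vertical below 0.2 rad), for 0.3 s.
At the end, for the whole second after the job is handed in: The steel handle lies flat (within 0.1 rad) and still inside the wooden tray, the compound bar sits flat (within 0.2 rad) within 12 mm of its seat in the bay and keeps the catch open by more than 11 mm, and the jog button is fully out (x of work_center in the frame of tray between -0.04 and 0.04 m and y of work_center in the frame of tray between -0.038 and 0.038 m and height (world z) of work_center below 0.024 m and angle between work_center's own y axis and vertical between 1.47 and 1.67 rad and linear speed of work below 0.02 m/s and value of joint catch above 0.011 m and distance between prop_center and prop_seat below 0.012 m and value of joint jog_button below 0.0015 m and angle between prop_center's own z axis and vertical below 0.2 rad); the robot touches nothing.
It fails at once if the button was held too long: the pointer ran into the red (beyond 50 mm) (value of joint pointer above 0.05 m).
It fails at once if the work was lifted while the catch was not open (z of work_center in the frame of demagnetiser above 0.06 m and horizontal distance between work_center and demagnetiser below 0.06 m and value of joint catch below 0.009 m).
It fails at once if the handle was dropped or thrown (loose and faster than 0.7 m/s) (linear speed of work above 0.7 m/s and contact force between work and the fingers below 0.05 N).
It fails at once if the jar, the charcoal block or the oil bottle was moved more than 25 mm (distance of any of jar_center, charcoal_center, bottle_center from where it was at the start of the episode above 0.025 m).
It also fails if it takes over 72 s, if anything falls off the work surface, if the arm or the gripper's body presses on something with over 40 N, if the wrist force passes 120 N, or if a joint passes its speed limit or range.

## Working session

There is one attempt and no reset: what is moved stays moved. The work goes in short steps, Python scripts to look and compute and a tool call to move; the robot and the scene stay as the last step left them, time stands still between calls to the robot, and variables do not carry over. Pictures are saved under pics/ and viewed, at most 10 in all, crops included, and the job is handed in when it is done.

Besides the shell and the picture viewer there is one more tool, called after ">>>" as name(argument=value, ...), one argument or row to a line, values as JSON. drive_tool: Moves the arm, as the interface text tells. Its arguments: {"type":"object","properties":{"moves":{"type":"array"},"squeeze":{"type":"number"}},"required":["moves"]}

```bash
mkdir -p pics; ls
cat > h.py <<'E'
import numpy as np, cv2
from scipy.spatial.transform import Rotation as R
from bench import r
def cam(name,st=None):
    i=r.camera_info(name); K=np.array(i['mtx']); k1=i['k1']
    if 'rvec' in i:
        Rc=R.from_rotvec(np.ravel(i['rvec'])).as_matrix().T; c=-Rc@np.ravel(i['tvec'])
    else:
        st=st or r.read_state(); T=np.array(i['T_tool_cam']); Rt=R.from_quat(st['eef_rot']).as_matrix()
        Rc=Rt@T[:3,:3]; c=Rt@T[:3,3]+np.array(st['ee_pos'])
    return K,k1,Rc,c
def ray(C,uv):
    K,k1,Rc,c=C
    p=cv2.undistortPoints(np.array([[uv]],float),K,np.array([k1,0,0,0,0.]))[0,0]
    return c,Rc@np.array([p[0],p[1],1])
def atz(C,uv,z):
    c,d=ray(C,uv); return c+d*(z-c[2])/d[2]
def proj(C,P):
    K,k1,Rc,c=C; q=Rc.T@(np.array(P)-c); return cv2.projectPoints(q[None],np.zeros(3),np.zeros(3),K,np.array([k1,0,0,0,0.]))[0].ravel()
def tri(L):
    A=np.zeros((3,3));b=np.zeros(3)
    for c,d in L:
        d=d/np.linalg.norm(d);M=np.eye(3)-np.outer(d,d);A+=M;b+=M@c
    return np.linalg.solve(A,b)
def save(im,n): cv2.imwrite('pics/'+n,im[:,:,::-1])
E
cat > a.py <<'E'
from h import *
st=r.read_state(); print(st['time'],st['ee_pos'],st['eef_rot'],st['ft_force'])
Z=dict(demagnetiser=0,cradle=.05,hood_edge=.152,jog_button_top=None,bay_stop=.022,prop_seat=.033,prop_center=.011,work_center=.05,tray=0,jar_center=.029,charcoal_center=.013,bottle_center=.046)
Cs={}
for n in('scene','top'):
    save(r.camera(n),n+'.png'); Cs[n]=cam(n); print(n,Cs[n][3])
for q,z in Z.items():
    L=[];s=q
    for n in Cs:
        o=r.place_of(n,q)
        if o:
            L.append(ray(Cs[n],o[0]['at'])); s+=f" {n} {np.round(o[0]['at'])} {o[0]['conf']:.2f}"
            if z is not None: s+=f" {np.round(atz(Cs[n],o[0]['at'],z),4)}"
    if len(L)==2: s+=f" tri {np.round(tri(L),4)}"
    print(s)
E
python3 a.py
```

```text
pics
0.0 [ 0.22225265 -0.58373183  0.22176102] [ 9.83498249e-01  1.80916271e-01 -1.55812911e-04 -6.87910989e-04] [ 0.10548465 -0.11079648  0.47473814]
scene [-0.36431297 -0.67565002  0.86895988]
top [ 0.33095894 -0.02118024  1.14245892]
demagnetiser scene [427. 329.] 0.84 [ 0.4869 -0.3     0.    ] top [423. 264.] 0.82 [ 0.4976 -0.3018  0.    ] tri [ 0.4959 -0.3    -0.0057]
cradle scene [429. 313.] 0.68 [ 0.481  -0.3008  0.05  ] top [428. 265.] 0.64 [ 0.4881 -0.3013  0.05  ] tri [ 0.4872 -0.3004  0.046 ]
hood_edge scene [499. 300.] 0.82 [ 0.4877 -0.4326  0.152 ] top [506. 259.] 0.61 [ 0.4863 -0.4464  0.152 ] tri [ 0.4821 -0.4383  0.1608]
jog_button_top scene [496. 323.] 0.64 top [392. 294.] 0.66 tri [ 0.4717 -0.3222  0.0423]
bay_stop scene [378. 320.] 0.59 [ 0.4271 -0.2138  0.022 ]
prop_seat scene [387. 307.] 0.88 [ 0.4619 -0.2127  0.033 ] top [387. 280.] 0.87 [ 0.4551 -0.204   0.033 ] tri [ 0.4587 -0.2085  0.0317]
prop_center scene [232. 237.] 0.89 [0.469  0.2568 0.011 ] top [198. 272.] 0.94 [0.4793 0.2598 0.011 ] tri [0.4786 0.2637 0.0028]
work_center scene [430. 312.] 0.85 [ 0.4871 -0.3012  0.05  ] top [424. 262.] 0.54 [ 0.4947 -0.2939  0.05  ] tri [ 0.4964 -0.2966  0.0406]
tray scene [292. 280.] 0.85 [ 0.4398  0.0337 -0.    ] top [291. 292.] 0.95 [0.4288 0.0296 0.    ] tri [0.4295 0.0276 0.0095]
jar_center scene [223. 213.] 0.81 [0.52   0.3371 0.029 ] top [166. 259.] 0.57 [0.5091 0.3347 0.029 ] tri [0.5099 0.33   0.037 ]
charcoal_center scene [184. 232.] 0.63 [0.4108 0.3704 0.013 ] top [151. 303.] 0.46 [0.4031 0.3697 0.013 ] tri [0.4044 0.3659 0.0185]
bottle_center scene [346. 310.] 0.73 [ 0.389  -0.1574  0.046 ] top [370. 305.] 0.56 [ 0.3938 -0.1605  0.046 ] tri [ 0.3921 -0.1585  0.0449]
```

Run:
```python
import cv2
a=cv2.imread('pics/scene.png');b=cv2.imread('pics/top.png')
a=a[190:420,150:560];b=b[180:370,100:560]
import numpy as np
a=cv2.resize(a,(640,359));b=cv2.resize(b,(575,238))
c=np.zeros((600,640,3),np.uint8);c[:359]=a;c[361:599,:575]=b;cv2.imwrite('pics/ab.png',c)
```

```text
(no output)
```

View pics/ab.png

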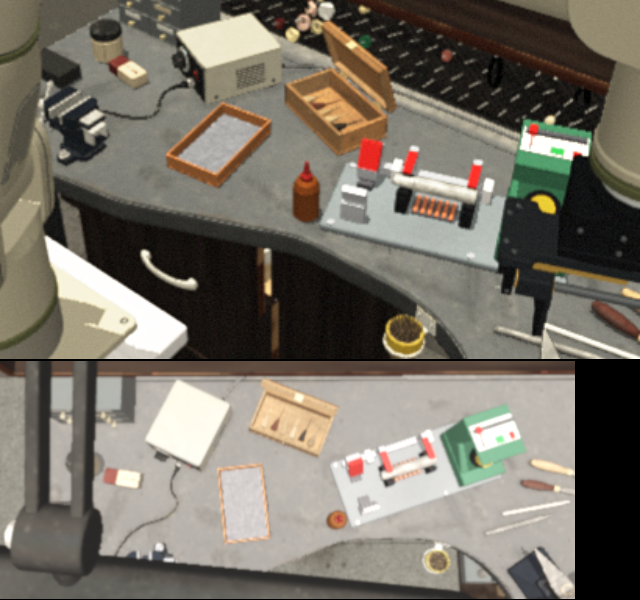

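The scene and top crops show the machine yawed by about 15–20°. The prop bay, with the red tail, is at its left; the hooks over the handle are in the middle; the console is at the right. The bottle stands just left of the base plate, the tray is in the middle of the bench, and the bar and jar are at far left.

Run:
```python
from h import *
print(np.round(r.camera_info('wrist')['T_tool_cam'],3), r.camera_info('wrist')['mtx'])
```

```text
[[ 0.001 -0.958 -0.286  0.078]
 [ 1.     0.001  0.    -0.   ]
 [ 0.    -0.286  0.958 -0.163]
 [ 0.     0.     0.     1.   ]] [[385.62485299   0.         310.99860652]
 [  0.         385.62485299 236.20738795]
 [  0.           0.           1.        ]]
```

>>> drive_tool(
  moves=[
    [[0.02,0.0,-0.05,0,0,0,0],[0.03,-0.02,-0.04,0,0,0,0],[0.03,-0.03,-0.03,0,0,0,0],[0.03,-0.04,0,0,0,0,0],[0.03,-0.04,0,0,0,0,0],[0.02,-0.03,0,0,0,0,0],[0,0,0,0,0,0,0]],
  ],
)

```text
time: 2.0
ee_pos: [0.3139, -0.3773, 0.3362]
eef_rot: [0.983, 0.184, 0.001, 0.001]
ft_force: [-0.4, -1.2, 0.4]
width: 0.039
grip_force: 0.0
```

>>> drive_tool(
  moves=[
    [[0.04,0,0,0,0,0,0],[0.04,0,0,0,0,0,0],[0,0,0,0,0,0,0],[0,0,0,0,0,0,0]],
  ],
)

```text
time: 2.4
ee_pos: [0.3867, -0.3532, 0.3347]
eef_rot: [0.983, 0.182, -0.0, -0.0]
ft_force: [0.1, -0.7, -0.2]
width: 0.0071
grip_force: 0.0
```

```bash
cat > w.py <<'E'
from h import *
import sys
st=r.read_state(); C=cam('wrist',st); save(r.camera('wrist'),sys.argv[1]); print(st['time'],np.round(st['ee_pos'],4),np.round(st['eef_rot'],4))
Z=dict(demagnetiser=0,cradle=.05,hood_edge=.152,jog_button_top=.1,bay_stop=.022,prop_seat=.033,prop_center=.011,work_center=.05,tray=0,bottle_center=.046)
for q in sys.argv[2:]:
    o=r.place_of('wrist',q)
    for e in o[:2]: print(q,np.round(e['at'],1),round(e['conf'],2),np.round(atz(C,e['at'],Z[q]),4))
E
python3 w.py w1.png demagnetiser cradle hood_edge jog_button_top bay_stop prop_seat work_center
```

```text
2.4 [ 0.3867 -0.3532  0.3347] [ 9.834e-01  1.816e-01 -1.000e-04 -1.000e-04]
demagnetiser [301.2  90.8] 0.79 [ 0.489  -0.3009 -0.    ]
demagnetiser [156.7 126. ] 0.31 [ 0.3862 -0.1465 -0.    ]
cradle [299.7  85.9] 0.68 [ 0.4902 -0.3     0.05  ]
hood_edge [447.7 141.2] 0.95 [ 0.4875 -0.4425  0.152 ]
bay_stop [215.1 120.2] 0.78 [ 0.4206 -0.2181  0.022 ]
prop_seat [211.1  88.3] 0.91 [ 0.4533 -0.2059  0.033 ]
prop_seat [302.2  87. ] 0.67 [ 0.4913 -0.3021  0.033 ]
work_center [294.1  83.9] 0.88 [ 0.49   -0.2936  0.05  ]
```

View pics/w1.png

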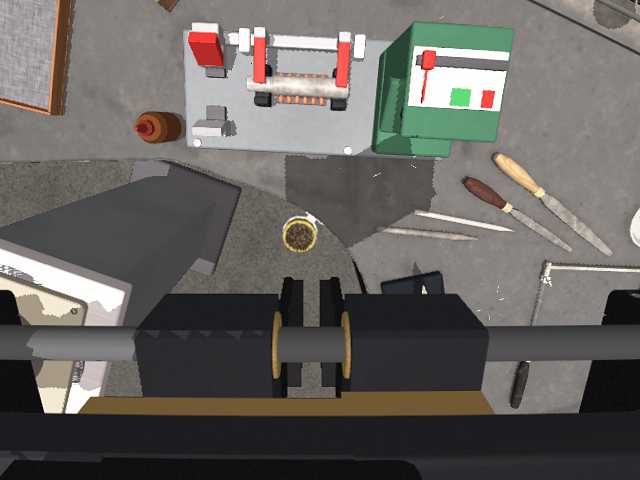

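The wrist view shows the base plate's left corners at about (187,148) and (186,28), the handle from (248,85) to (349,88), and the hood's front edge from (403,133) to (498,141).

Run:
```python
from h import *
C=cam('wrist')
P=lambda u,z:atz(C,u,z)[:2]
fl,bl,fr=P((187,148),.012),P((186,28),.012),P((370,155),.012)
print(fl,bl,fr)
y=lambda d:np.degrees(np.arctan2(-d[0],d[1]))
print('yaw front edge',y(fl-fr),'left edge',np.degrees(np.arctan2(*(bl-fl)[::-1])),np.linalg.norm(bl-fl))
h1,h2=P((403,133),.155),P((498,141),.155);print('hood',h1,h2,y(h1-h2),np.linalg.norm(h1-h2),(h1+h2)/2)
w1,w2=P((248,85),.055),P((349,88),.055);print('work',y(w1-w2),np.linalg.norm(w1-w2),(w1+w2)/2)
for yaw in (16,17,18,19,20):
    a=np.radians(yaw);M=np.array([[np.cos(a),-np.sin(a)],[np.sin(a),np.cos(a)]])
    S=dict(fl=(fl,(-75,140)),bl=(bl,(60,140)),cr=(np.array([.4895,-.2995]),(0,0)),seat=(np.array([.4535,-.206]),(None,100)),hood=(np.array([.4865,-.442]),(None,-132)))
    o=S['cr'][0]
    print(yaw,{k:np.round(M.T@(p-o)*1000,1) for k,(p,_) in S.items()})
```

```text
[ 0.37535766 -0.19342502] [ 0.50516916 -0.15482475] [ 0.4478071  -0.40818238]
yaw front edge 18.642073708659478 left edge 16.560176256297567 0.13542897052004907
hood [ 0.47856777 -0.40307032] [ 0.50256587 -0.48355774] 16.60245938293469 0.0839888899659521 [ 0.49056682 -0.44331403]
work 19.214467591513788 0.10903686617559696 [ 0.48837435 -0.30003928]
16 {'fl': array([-80.5, 133.4]), 'bl': array([ 54.9, 134.8]), 'cr': array([0., 0.]), 'seat': array([-8.8, 99.8]), 'hood': array([ -42.2, -136.2])}
17 {'fl': array([-78.1, 134.8]), 'bl': array([ 57.3, 133.8]), 'cr': array([0., 0.]), 'seat': array([-7.1, 99.9]), 'hood': array([ -44.5, -135.4])}
18 {'fl': array([-75.8, 136.2]), 'bl': array([ 59.6, 132.8]), 'cr': array([0., 0.]), 'seat': array([ -5.3, 100. ]), 'hood': array([ -46.9, -134.6])}
19 {'fl': array([-73.4, 137.5]), 'bl': array([ 61.9, 131.7]), 'cr': array([0., 0.]), 'seat': array([ -3.6, 100.1]), 'hood': array([ -49.2, -133.8])}
20 {'fl': array([-71. , 138.7]), 'bl': array([ 64.2, 130.6]), 'cr': array([0., 0.]), 'seat': array([ -1.9, 100.2]), 'hood': array([ -51.6, -132.9])}
```

```bash
cat >> h.py <<'E'
YAW=np.radians(17.8); O=np.array([.489,-.300,0]); RM=R.from_euler('z',YAW).as_matrix()
def m2w(p): return RM@(np.array(p)/1000.)+O
def w2m(p): return RM.T@(np.array(p)-O)*1000
E
python3 - <<'E'
from h import *
im=r.camera('scene'); C=cam('scene')
h=proj(C,m2w((-45,-132,152)));print('hood pred',h, [ (np.round(e['at']),e['conf']) for e in r.place_of('scene','hood_edge')])
b=[e for e in r.place_of('scene','jog_button_top')];print(b, r.find_in('scene','jog_button_top'))
for e in b[:2]:
    c,d=ray(C,e['at'])
    cm=w2m(c);dm=RM.T@d*1000
    for x in (-40,-35,-30): t=(x-cm[0])/dm[0];print('x',x,np.round(cm+t*dm,1))
    t=(-132-cm[1])/dm[1];print('y',np.round(cm+t*dm,1))
x,y=map(int,h);cr=im[y-70:y+70,x-110:x+70];save(cv2.resize(cr,None,fx=4,fy=4,interpolation=cv2.INTER_CUBIC),'b.png');print(x-110,y-70)
E
```

```text
hood pred [502.249401   301.32427281] [(array([501., 300.]), 0.78), (array([428., 326.]), 0.34)]
[{'at': [497.6, 321.0], 'conf': 0.8}] [{'bbox': [485.4, 315.3, 503.8, 334.2], 'conf': 0.56}]
x -40 [ -40.  -132.1   98.4]
x -35 [ -35.  -132.3   94.1]
x -30 [ -30.  -132.5   89.7]
y [ -41.7 -132.    99.9]
392 231
```

View pics/b.png

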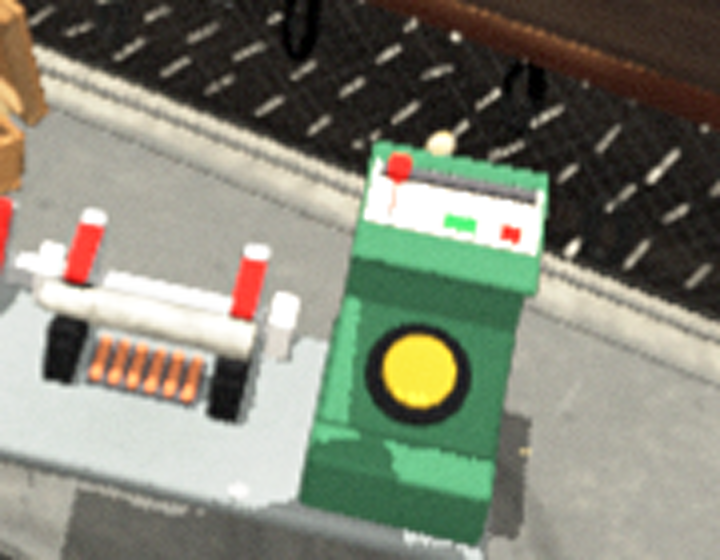

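Button seen at full-image pixel (497,324), so it sits at about machine (-35,-132,91). The pointer is at rest.

```bash
cat >> h.py <<'E'
def toolR(tilt=0,yaw=0): # tool axes: x machine x, y machine -y, z down; tilt fwd deg about tool y
    return RM@R.from_euler('z',yaw,degrees=True).as_matrix()@np.diag([1.,-1,-1])@R.from_euler('y',tilt,degrees=True).as_matrix()
def go(target,Rt,st=None,w=False):
    "shift (in goal tool axes, after turn) and turn needed"
    st=st or r.read_state(); R0=R.from_quat(st['eef_rot']).as_matrix()
    t=np.array(target) if w else m2w(target)
    d=t-np.array(st['ee_pos'])
    print('t',round(st['time'],2),'here m',np.round(w2m(st['ee_pos']),1),'turn',np.round(R.from_matrix(R0.T@Rt).as_rotvec(),3),'shift now-axes',np.round(R0.T@d,4),'goal-axes',np.round(Rt.T@d,4))
E
python3 -c "
from h import *
go((-93,-132,160),toolR(40))"
```

```text
t 3.0 here m [-114.2  -19.3  335.1] turn [-0.018  0.698  0.051] shift now-axes [0.0152 0.1136 0.1751] goal-axes [-0.0963  0.1127  0.1477]
```

>>> drive_tool(
  moves=[
    [[0,0.03,0,-0.004,0.14,0.01,0],[0,0.03,0,-0.004,0.14,0.01,0],[0,0.03,0,-0.004,0.14,0.01,0],[0,0.022,0,-0.004,0.14,0.01,0],[0,0,0,-0.002,0.138,0.01,0],[-0.03,0,0.03,0,0,0,0],[-0.03,0,0.03,0,0,0,0],[-0.03,0,0.03,0,0,0,0],[-0.006,0,0.03,0,0,0,0],[0,0,0,0,0,0,0]],
  ],
)

```text
time: 4.0
ee_pos: [0.4283, -0.4544, 0.1778]
eef_rot: [0.928, 0.146, 0.337, -0.057]
ft_force: [0.5, 1.1, -0.9]
width: 0.0006
grip_force: 0.0
```

```bash
python3 -c "
from h import *
go((-93,-132,160),toolR(40))"
python3 w.py w2.png jog_button_top hood_edge
```

```text
t 4.0 here m [-105.  -128.5  177.8] turn [-0.008  0.    -0.001] shift now-axes [-0.0022  0.0037  0.0213] goal-axes [-0.0022  0.0035  0.0214]
4.0 [ 0.4283 -0.4544  0.1778] [ 0.9283  0.1461  0.3371 -0.0567]
jog_button_top [321.9 235.9] 0.87 [ 0.4926 -0.4408  0.1   ]
hood_edge [321.  205.3] 0.97 [ 0.4894 -0.4402  0.152 ]
```

View pics/w2.png

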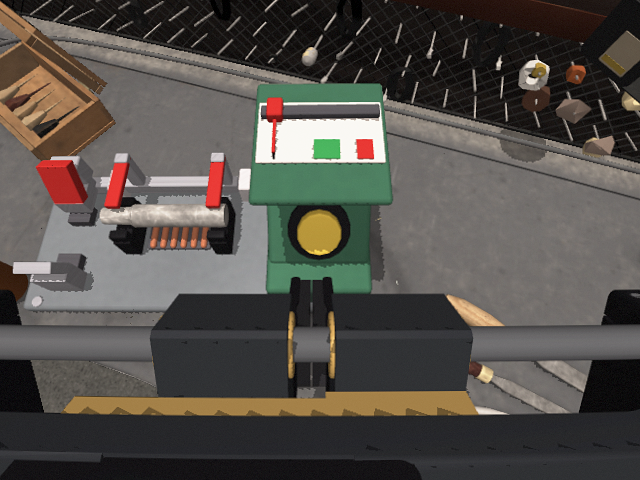

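The button shows at (319,232) under the hood edge (row about 200), almost straight ahead of the fingers (column 311).

```bash
python3 -c "
from h import *
C=cam('wrist');S=cam('scene')
b=tri([ray(C,(319.5,234)),ray(S,(497.2,323))]);print('button m',w2m(b))
h=tri([ray(C,(321,204.5)),ray(S,(501,300))]);print('hood m',w2m(h))
c,d=ray(C,(321,204.5));print('hood wrist z152',w2m(atz(C,(321,204.5),.152)))
c,d=ray(C,(319.5,233));cm=w2m(c);dm=RM.T@d*1000
for x in(-40,-35,-30):print(cm+dm*(x-cm[0])/dm[0])
for z in (0,):
  p=w2m(b)
go((p[0]-.643*25,p[1],p[2]+.766*25),toolR(40))
"
```

```text
button m [ -29.6820304  -135.51854911   84.21573135]
hood m [ -38.42758175 -133.71455846  149.12753223]
hood wrist z152 [ -40.01271283 -137.76869718  152.        ]
[ -40.         -137.81717597  109.2894836 ]
[ -35.         -138.10043274   97.99410561]
[ -30.         -138.38368951   86.69872763]
t 4.15 here m [-106.2 -132.1  183.6] turn [ 0.001 -0.001  0.003] shift now-axes [-0.0053  0.0033  0.1004] goal-axes [-0.0053  0.0034  0.1004]
```

```bash
python3 -c "
from h import *
st=r.read_state();C=cam('wrist',st);r.camera('wrist');S=cam('scene')
a=r.place_of('wrist','jog_button_top')[0]['at'];e=r.place_of('wrist','hood_edge')[0]['at'];print(a,e)
a[1]-=1.5
b=tri([ray(C,a),ray(S,(497.2,323))]);print('button m',w2m(b))
h=tri([ray(C,e),ray(S,(501,300))]);print('hood m',w2m(h))
p=w2m(b)
go((p[0]-.643*25,p[1],p[2]+.766*25),toolR(40))
"
```

```text
[312.2, 236.1] [313.6, 208.2]
button m [ -30.66545765 -132.65710375   85.10677586]
hood m [ -42.66411793 -131.35053968  152.43919198]
t 4.3 here m [-106.5 -132.3  183.7] turn [ 0.002 -0.     0.003] shift now-axes [-0.0053  0.0002  0.0993] goal-axes [-0.0053  0.0004  0.0993]
```

```bash
python3 -c "
from h import *
go((-32-.643*20,-132.5,86.5+.766*20),toolR(46))"
```

```text
t 4.3 here m [-106.5 -132.3  183.7] turn [0.002 0.104 0.003] shift now-axes [-0.0055  0.      0.1024] goal-axes [-0.0161  0.0002  0.1012]
```

>>> drive_tool(
  moves=[
    [[0,0,0,0,0.104,0.003,0],[-0.016,0,0.03,0,0,0,0],[0,0,0.03,0,0,0,0],[0,0,0.02,0,0,0,0],[0,0,0.02,0,0,0,0],[0,0,0,0,0,0,0],[0,0,0,0,0,0,0],[0,0,0,0,0,0,0]],
  ],
)

```text
time: 5.1
ee_pos: [0.4852, -0.4402, 0.102]
eef_rot: [0.91, 0.142, 0.386, -0.06]
ft_force: [-0.2, -0.1, -0.6]
width: 0.0005
grip_force: 0.0
```

```bash
python3 -c "
from h import *
go((-32,-132.5,86.5),toolR(46))
save(r.camera('scene'),'s3.png');save(r.camera('wrist'),'w3.png')
a=cv2.imread('pics/s3.png')[250:370,410:570];b=cv2.imread('pics/w3.png')[:320,160:480]
cv2.imwrite('pics/c3.png',np.hstack([cv2.resize(a,(427,320)),b]))"
```

```text
t 5.1 here m [ -46.5 -132.3  102. ] turn [ 0.002  0.001 -0.001] shift now-axes [-0.0011  0.0002  0.0212] goal-axes [-0.0011  0.0002  0.0212]
```

View pics/c3.png

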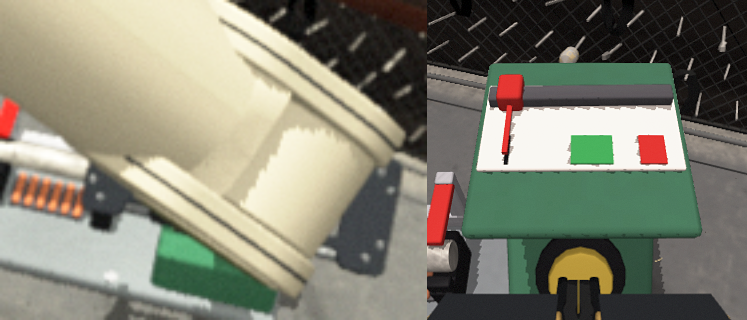

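The wrist crop shows the fingertips centred in front of the yellow button, the hood clear of the gripper and the pointer at rest.

>>> drive_tool(
  moves=[
    [[0,0,0.01,0,0,0,0],[0,0,0.007,0,0,0,0],[0,0,0.003,0,0,0,0],[0,0,0.0,0,0,0,0]],
  ],
)

```text
time: 5.6
ee_pos: [0.4997, -0.4342, 0.0864]
eef_rot: [0.91, 0.142, 0.386, -0.061]
ft_force: [-2.8, -0.4, 2.0]
width: 0.0005
grip_force: 1.6
```

>>> drive_tool(
  moves=[
    [[0,0,0.003,0,0,0,0],[0,0,0.001,0,0,0,0]],
  ],
)

```text
time: 5.8
ee_pos: [0.502, -0.4335, 0.0838]
eef_rot: [0.91, 0.142, 0.385, -0.061]
ft_force: [-3.7, -0.6, 2.4]
width: 0.0003
grip_force: 2.4
```

>>> drive_tool(
  moves=[
    [[0,0,0.0012,0,0,0,0],[0,0,0,0,0,0,0]],
  ],
)

```text
time: 6.0
ee_pos: [0.5024, -0.4334, 0.0833]
eef_rot: [0.91, 0.142, 0.385, -0.061]
ft_force: [-8.9, 0.7, 6.2]
width: 0.0004
grip_force: 5.0
```

>>> drive_tool(
  moves=[
    [[0,0,0,0,0,0,0],[0,0,0,0,0,0,0],[0,0,0,0,0,0,0],[0,0,0,0,0,0,0],[0,0,0,0,0,0,0],[0,0,0,0,0,0,0],[0,0,0,0,0,0,0],[0,0,0,0,0,0,0],[0,0,0,0,0,0,0],[0,0,0,0,0,0,0]],
  ],
)

```text
time: 7.0
ee_pos: [0.5023, -0.4335, 0.0833]
eef_rot: [0.91, 0.142, 0.385, -0.061]
ft_force: [-8.8, 0.0, 5.7]
width: 0.0002
grip_force: 5.0
```

>>> drive_tool(
  moves=[
    [[0,0,0,0,0,0,0],[0,0,0,0,0,0,0],[0,0,0,0,0,0,0],[0,0,0,0,0,0,0],[0,0,0,0,0,0,0],[0,0,0,0,0,0,0],[0,0,0,0,0,0,0],[0,0,0,0,0,0,0],[0,0,0,0,0,0,0],[0,0,0,0,0,0,0]],
  ],
)

```text
time: 8.0
ee_pos: [0.5024, -0.4334, 0.0833]
eef_rot: [0.91, 0.142, 0.385, -0.061]
ft_force: [-10.0, 0.9, 5.9]
width: 0.0006
grip_force: 5.0
```

>>> drive_tool(
  moves=[
    [[0,0,0,0,0,0,0],[0,0,0,0,0,0,0],[0,0,0,0,0,0,0],[0,0,0,0,0,0,0],[0,0,0,0,0,0,0],[0,0,0,0,0,0,0],[0,0,0,0,0,0,0],[0,0,0,0,0,0,0]],
  ],
)

```text
time: 8.8
ee_pos: [0.5023, -0.4335, 0.0833]
eef_rot: [0.91, 0.142, 0.385, -0.061]
ft_force: [-8.3, 1.4, 6.1]
width: 0.0009
grip_force: 5.0
```

```bash
python3 -c "
from h import *
save(r.camera('wrist')[40:300,180:500],'w4.png')"
```

```text
(no output)
```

View pics/w4.png

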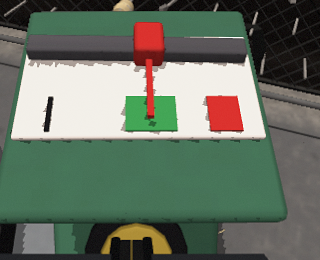

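Pointer sits in the middle of the green band. Releasing now.

>>> drive_tool(
  moves=[
    [[0,0,-0.02,0,0,0,0],[0,0,-0.04,0,0,0,0],[0,0,-0.05,0,0,0,0],[0,0,-0.04,0,-0.13,0,0],[0,0,-0.03,0,-0.135,0,0],[0,-0.02,-0.03,0,-0.135,0,0],[0,-0.03,-0.03,0,-0.135,0,0],[0,-0.04,-0.01,0,-0.135,0,0],[0,-0.05,0,0,-0.135,0,0],[0,-0.05,0,0,0,-0.13,0.3]],
  ],
)

```text
time: 9.85
ee_pos: [0.2987, -0.2968, 0.275]
eef_rot: [0.976, 0.22, -0.003, 0.0]
ft_force: [0.2, 0.2, 0.2]
width: 0.0034
grip_force: 0.0
```

```bash
python3 -c "
from h import *
go((.43,.26,.33),toolR(0),w=True)
r.camera('top')
print(r.find_in('top','prop_center'),r.place_of('top','prop_center'))
im=r.camera('top');C=cam('top');print(atz(C,r.place_of('top','prop_center')[0]['at'],.011))"
```

```text
t 9.85 here m [-180.2   61.2  275. ] turn [-0.     0.007  0.133] shift now-axes [ 0.357  -0.4468 -0.0571] goal-axes [ 0.2952 -0.49   -0.055 ]
[{'bbox': [180.7, 266.9, 213.3, 281.0], 'conf': 0.73}] [{'at': [198.8, 275.1], 'conf': 0.63}]
[0.477077   0.26189045 0.011     ]
```

>>> drive_tool(
  moves=[
    [[0.033,-0.035,0,0,0,0,0.3],[0.033,-0.035,0,0,0,0,0.5],[0.033,-0.035,0,0,0,0,0.7],[0.033,-0.035,0,0,0,0,0.7],[0.033,-0.035,0,0,0,0,0.7],[0.033,-0.035,0,0,0,0,0.7],[0.033,-0.035,0,0,0,0,0.7],[0.033,-0.035,0,0,0,0,0.7],[0.033,-0.035,0,0,0,0,0.7],[0.033,-0.035,0,0,0,0,0.7]],
  ],
)

```text
time: 11.1
ee_pos: [0.4475, 0.1582, 0.2748]
eef_rot: [0.976, 0.217, -0.001, -0.002]
ft_force: [1.7, -0.2, -0.8]
width: 0.0607
grip_force: 0.0
```

>>> drive_tool(
  moves=[
    [[0.033,-0.035,0,0,0,0,0.7],[0.033,-0.035,0,0,0,0,0.7],[0,0,0,0,0,-0.15,0.7],[0,0,0,0,0,-0.15,0.7],[0,0,0,0,0,-0.15,0.7],[0,0,0,0,0,-0.15,0.7],[0,0,0,0,0,-0.15,0.7],[0,0,0,0,0,-0.15,0.7],[0,0,0,0,0,-0.15,0.7],[0,0,0,0,0,0,0.7]],
  ],
)

```text
time: 12.1
ee_pos: [0.4771, 0.2476, 0.2739]
eef_rot: [0.735, 0.678, -0.001, -0.003]
ft_force: [0.5, -0.6, -0.3]
width: 0.061
grip_force: 0.0
```

```bash
python3 w.py w5.png prop_center; python3 -c "
import cv2;a=cv2.imread('pics/w5.png');cv2.imwrite('pics/w5c.png',a[:400])"
```

```text
12.1 [0.4771 0.2476 0.2739] [ 7.353e-01  6.778e-01 -7.000e-04 -2.900e-03]
prop_center [312.6 179.5] 0.92 [0.4786 0.2654 0.011 ]
```

View pics/w5c.png

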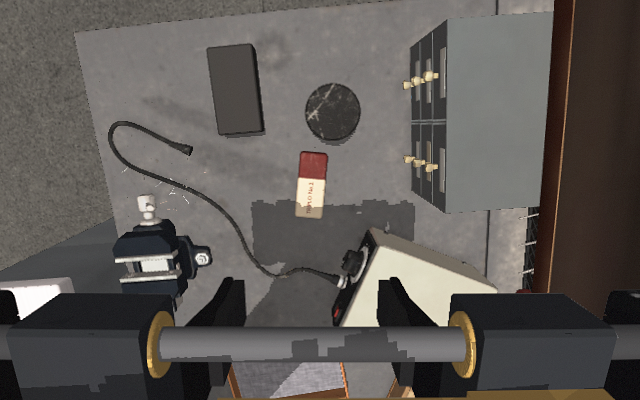

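The wrist view shows the bar at (312,185), leaning about 5° clockwise from vertical in the image. The jar (332,112) is beyond it and the power supply corner (372,230) is to the right.

```bash
python3 -c "
from h import *
st=r.read_state();C=cam('wrist',st)
P=[atz(C,u,.022) for u in((302,151.5),(328,153),(322,219),(295,216.5))]
c=sum(P)/4;d=(P[0]+P[1]-P[2]-P[3])/2;print(c,np.linalg.norm(d),np.linalg.norm(P[1]-P[0]));a=np.degrees(np.arctan2(d[1],d[0]));print('bar yaw',a)
print('box corner z.08',atz(C,(370,229),.08),'z.06',atz(C,(370,229),.06))
u=d/np.linalg.norm(d)
g=np.array([.4785,.2655,.0])+u*np.array([.008]*3)
Rt=R.from_euler('z',a,degrees=True).as_matrix()@np.diag([1.,-1,-1])
go((g[0],g[1],.05),Rt,w=True)
"
```

```text
[0.47698143 0.2603559  0.022     ] 0.07147500213110855 0.027490588418597098
bar yaw 79.46426707012608
box corner z.08 [0.5301893  0.22325312 0.08      ] z.06 [0.53276934 0.21750228 0.06      ]
t 12.2 here m [155.7 525.4 274. ] turn [-0.005 -0.002  0.097] shift now-axes [0.0252 0.0021 0.224 ] goal-axes [ 0.0257 -0.0014  0.224 ]
```

>>> drive_tool(
  moves=[
    [[0,0,0.03,0,0,0.097,0.6],[0.015,0,0.04,0,0,0,0.6],[0.013,-0.001,0.05,0,0,0,0.6],[0,0,0.04,0,0,0,0.6],[0,0,0.03,0,0,0,0.6],[0,0,0.02,0,0,0,0.6],[0,0,0,0,0,0,0.6],[0,0,0,0,0,0,0.6]],
  ],
)

```text
time: 13.0
ee_pos: [0.4794, 0.2762, 0.0665]
eef_rot: [0.768, 0.641, -0.001, -0.002]
ft_force: [0.4, 0.8, 1.0]
width: 0.0522
grip_force: 0.0
```

```bash
python3 w.py w6.png prop_center; python3 -c "
import cv2;a=cv2.imread('pics/w6.png');cv2.imwrite('pics/w6c.png',a[40:440])"
```

```text
13.0 [0.4794 0.2762 0.0665] [ 0.7679  0.6405 -0.0008 -0.0017]
prop_center [315.9 279.8] 0.76 [0.4795 0.2618 0.011 ]
```

View pics/w6c.png

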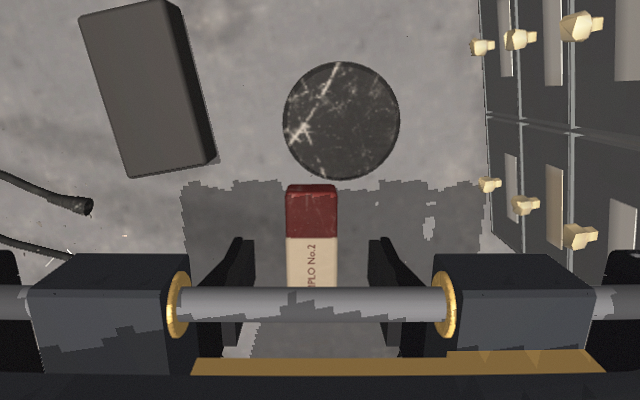

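The fingers straddle the bar, which is centred at column 311 and aligned, with the jar clear beyond it. Descending and gripping.

>>> drive_tool(
  moves=[
    [[0,0,0.03,0,0,0,0.6],[0,0,0.02,0,0,0,0.6],[0,0,0.011,0,0,0,0.6],[0,0,0,0,0,0,0.6],[0,0,0,0,0,0,0.1],[0,0,0,0,0,0,0.1],[0,0,0,0,0,0,0.1],[0,0,0,0,0,0,0.1]],
  ],
  squeeze=40,
)

```text
time: 13.9
ee_pos: [0.4793, 0.2762, 0.0056]
eef_rot: [0.767, 0.642, -0.0, -0.001]
ft_force: [-1.0, -0.9, 4.3]
width: 0.0295
grip_force: 40.0
```

>>> drive_tool(
  moves=[
    [[0,0,-0.02,0,0,0,0.1],[0,0,-0.04,0,0,0,0.1],[0,0,-0.05,0,0,0,0.1],[0,0,-0.05,0,0,0,0.1],[-0.03,0,-0.03,0,0,0.13,0.1],[-0.04,0,0,0,0,0.14,0.1],[-0.04,0,0,0,0,0.14,0.1],[-0.04,0.01,0,0,0,0.14,0.1],[-0.04,0.02,0,0,0,0.14,0.1],[-0.03,0.03,0,0,0,0.14,0.1]],
  ],
)

```text
time: 14.9
ee_pos: [0.4146, 0.0463, 0.1952]
eef_rot: [0.961, 0.275, -0.001, 0.0]
ft_force: [1.3, -1.0, -1.6]
width: 0.0297
grip_force: 40.0
```

>>> drive_tool(
  moves=[
    [[-0.02,0.04,0,0,0,0.13,0.1],[0,0.045,0,0,0,0.12,0.1],[0,0,0,0,0,0,0.1]],
  ],
)

```text
time: 15.2
ee_pos: [0.4397, -0.0433, 0.1946]
eef_rot: [0.989, 0.15, -0.001, -0.001]
ft_force: [-0.1, 1.3, -1.5]
width: 0.0298
grip_force: 40.0
```

```bash
python3 -c "
from h import *
go((8.5,100,180),toolR(0))"
```

```text
t 15.2 here m [ 31.6 259.5 194.6] turn [-0.002  0.003 -0.01 ] shift now-axes [-0.0215  0.1597  0.0144] goal-axes [-0.0231  0.1595  0.0146]
```

>>> drive_tool(
  moves=[
    [[-0.003,0.04,0,0,0,-0.01,0.1],[-0.01,0.04,0,0,0,0,0.1],[-0.01,0.04,0,0,0,0,0.1],[0,0.03,0.01,0,0,0,0.1],[0,0.01,0.02,0,0,0,0.1],[0,0,0.02,0,0,0,0.1],[0,0,0,0,0,0,0.1],[0,0,0,0,0,0,0.1]],
  ],
)

```text
time: 16.0
ee_pos: [0.4676, -0.1959, 0.145]
eef_rot: [0.987, 0.161, -0.002, -0.001]
ft_force: [0.1, 0.0, -0.3]
width: 0.0296
grip_force: 40.0
```

```bash
python3 -c "
from h import *
go((8.5,100,80),toolR(0))
save(r.camera('scene')[255:375,320:520],'s7.png')"; python3 w.py w7.png prop_seat bay_stop cradle work_center prop_center hood_edge; python3 -c "
import cv2,numpy as np;a=cv2.imread('pics/w7.png')[0:400];b=cv2.resize(cv2.imread('pics/s7.png'),(333,200),interpolation=cv2.INTER_CUBIC)
c=np.zeros((600,640,3),np.uint8);c[:400]=a;c[400:,:333]=b;cv2.imwrite('pics/w7c.png',c)"
```

```text
t 16.0 here m [ 11.4 105.7 145. ] turn [-0.003  0.003  0.014] shift now-axes [-0.0028  0.0058  0.065 ] goal-axes [-0.0029  0.0057  0.065 ]
16.05 [ 0.468  -0.196   0.1456] [ 9.869e-01  1.613e-01 -1.100e-03 -5.000e-04]
prop_seat [319.  253.7] 0.71 [ 0.453  -0.2072  0.033 ]
cradle [461.9 252.2] 0.91 [ 0.492  -0.3009  0.05  ]
work_center [454.  254.8] 0.62 [ 0.4885 -0.2963  0.05  ]
prop_center [312.3 332.4] 0.72 [ 0.3752 -0.2282  0.011 ]
```

View pics/w7c.png

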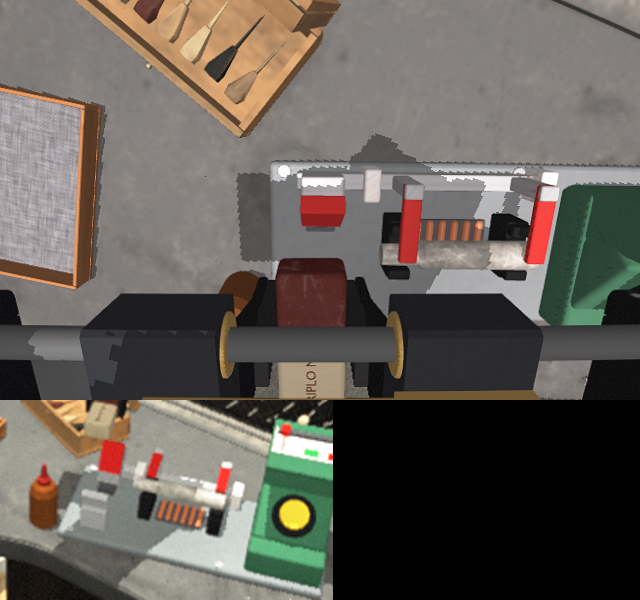

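The picture shows the bar held square in the fingers, far end at about row 260. The red slope of the tail is ahead, with its foot at row 226 and columns 301–345. The machine is square to the image.

```bash
python3 -c "
from h import *
st=r.read_state();
C=cam('wrist',st);print(st['time'])
for u,z in(((323,226),41),((323,194),77),((301,226),41),((345,226),41),((272,163),12),((545,165),12),((262,263),12)):
    print(u,z,np.round(w2m(atz(C,u,z/1000)),1))
zt=st['ee_pos'][2]+.0165
Rt=R.from_quat(st['eef_rot']).as_matrix()
for u in((313,259),(281,262),(345,262),(313,271)): print(u,np.round(Rt.T@(atz(C,u,zt)-st['ee_pos'])*1000,1))
o=w2m(st['ee_pos']);print(o)
"
```

```text
16.4
(323, 226) 41 [17.6 96.8 41. ]
(323, 194) 77 [47.4 98.5 77. ]
(301, 226) 41 [ 17.4 112.5  41. ]
(345, 226) 41 [17.8 81.  41. ]
(272, 163) 12 [ 58.6 135.5  12. ]
(545, 165) 12 [ 60.7 -73.5  12. ]
(262, 263) 12 [-22.4 144.9  12. ]
(313, 259) [ 25.3   0.6 -16.6]
(281, 262) [ 23.9 -12.3 -16.5]
(345, 262) [ 24.   13.6 -16.6]
(313, 271) [ 20.1   0.7 -16.6]
[ 11.25376056 105.00960291 144.93234304]
```

>>> drive_tool(
  moves=[
    [[-0.002,0.007,0,-0.002,0.002,0.006,0.1],[0,0,0.02,0,0,0,0.1],[0,0,0.02,0,0,0,0.1],[0,0,0.02,0,0,0,0.1],[0,0,0,0,0,0,0.1],[0,0,0,0,0,0,0.1],[0,0,0,0,0,0,0.1]],
  ],
)

```text
time: 17.1
ee_pos: [0.4685, -0.2042, 0.0856]
eef_rot: [0.987, 0.158, 0.0, 0.001]
ft_force: [-0.2, -0.3, -1.0]
width: 0.0293
grip_force: 40.0
```

```bash
python3 -c "
from h import *
go((9,97.5,27.6),toolR(0,.4))
st=r.read_state();C=cam('wrist',st)
a=r.camera('wrist')[120:360,200:480];s=r.camera('scene')[260:360,320:480]
save(np.hstack([cv2.resize(a,(420,360)),cv2.resize(s,(380,238))[:360] if 0 else cv2.copyMakeBorder(cv2.resize(s,(380,238),interpolation=cv2.INTER_CUBIC),0,122,0,0,0)]),'w8.png')"
```

```text
t 17.1 here m [ 9.7 97.5 85.6] turn [ 0.001 -0.    -0.001] shift now-axes [-0.0007 -0.0001  0.058 ] goal-axes [-0.0007 -0.      0.058 ]
```

View pics/w8.png

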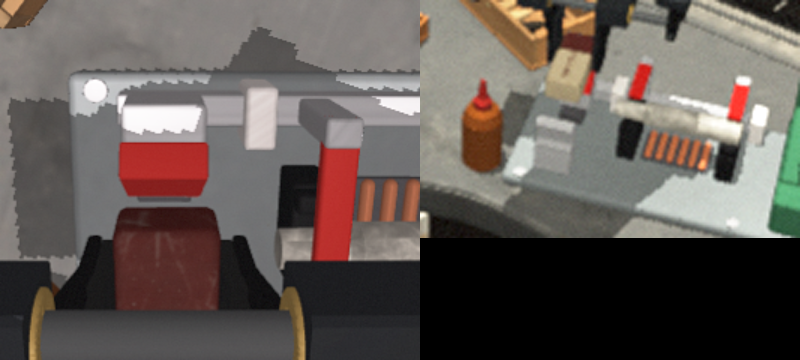

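```bash
python3 -c "
from h import *
st=r.read_state();C=cam('wrist',st);p=np.array(st['ee_pos'])
Rt=R.from_quat(st['eef_rot']).as_matrix()
for u,z in(((310.7,258.7),p[2]-.0055),((310.7,277),p[2]+.0165)): print(u,np.round(Rt.T@(atz(C,u,z)-p)*1000,1), w2m(atz(C,u,z)))
for u,z in(((308.7,250),41),((308.7,216),77),((308.7,251),22),((252,168),12)):
    print(u,z,np.round(w2m(atz(C,u,z/1000)),1))
"
```

```text
(310.7, 258.7) [17.4 -0.3  5.5] [26.99641917 97.8995185  80.03667006]
(310.7, 277) [ 17.4  -0.3 -16.5] [ 27.04030963  97.91237043 102.03667006]
(308.7, 250) 41 [18.  98.9 41. ]
(308.7, 216) 77 [46.6 99.  77. ]
(308.7, 251) 22 [11. 99. 22.]
(252, 168) 12 [ 60.6 133.8  12. ]
```

>>> drive_tool(
  moves=[
    [[0.0055,-0.001,0,0,0,0,0.1],[0,0,0.008,0,0,0,0.1],[0,0,0.008,0,0,0,0.1],[0,0,0.004,0,0,0,0.1],[0,0,0,0,0,0,0.1]],
  ],
  squeeze=60,
)

```text
time: 17.7
ee_pos: [0.4718, -0.2011, 0.0634]
eef_rot: [0.987, 0.158, -0.001, -0.0]
ft_force: [-1.4, -1.0, 0.0]
width: 0.0293
grip_force: 60.0
```

```bash
python3 -c "
from h import *
go((15.1,98.5,27.6),toolR(0,.4))
print(RM.T@np.array(r.read_state()['ft_force']),r.read_state()['torque'])"
```

```text
t 17.7 here m [13.8 99.5 63.4] turn [-0.001  0.002 -0.001] shift now-axes [0.0013 0.001  0.0358] goal-axes [0.0013 0.001  0.0358]
[-1.68633282 -0.54185311  0.0252536 ] [-0.0754015   0.36200791  0.02522697]
```

>>> drive_tool(
  moves=[
    [[0.0005,0.001,0.004,0,0,0,0.1],[0.0005,0,0.004,0,0,0,0.1],[0,0,0.004,0,0,0,0.1],[0,0,0,0,0,0,0.1]],
  ],
)

```text
time: 18.1
ee_pos: [0.4736, -0.202, 0.052]
eef_rot: [0.987, 0.158, -0.001, -0.0]
ft_force: [-1.8, -0.4, -1.5]
width: 0.0297
grip_force: 60.0
```

```bash
python3 -c "
from h import *
go((15.1,98.5,27.6),toolR(0,.4))
print(RM.T@np.array(r.read_state()['ft_force']),r.read_state()['torque'])
C=cam('wrist');a=r.camera('wrist')[120:360,200:480];save(cv2.resize(a,(420,360)),'w9.png')"
```

```text
t 18.1 here m [15.3 98.  52. ] turn [-0.     0.001 -0.001] shift now-axes [-0.0001 -0.0005  0.0244] goal-axes [-0.0002 -0.0005  0.0244]
[-1.82684041  0.12632236 -1.45371136] [-0.31311257  0.4620812  -0.01093735]
```

>>> drive_tool(
  moves=[
    [[0,0,0.004,0,0,0,0.1],[0,0,0.004,0,0,0,0.1],[0,0,0.002,0,0,0,0.1],[0,0,0,0,0,0,0.1]],
  ],
)

```text
time: 18.55
ee_pos: [0.4739, -0.2017, 0.0423]
eef_rot: [0.987, 0.158, -0.0, 0.0]
ft_force: [-2.3, -1.3, -0.1]
width: 0.0294
grip_force: 60.0
```

>>> drive_tool(
  moves=[
    [[0,0,0.004,0,0,0,0.1],[0,0,0.004,0,0,0,0.1],[0,0,0.004,0,0,0,0.1],[0,0,0.001,0,0,0,0.1],[0,0,0,0,0,0,0.1]],
  ],
)

```text
time: 19.05
ee_pos: [0.4735, -0.2017, 0.029]
eef_rot: [0.987, 0.158, -0.001, -0.0]
ft_force: [-2.6, -0.3, -2.5]
width: 0.0296
grip_force: 60.0
```

>>> drive_tool(
  moves=[
    [[0,0,0.0015,0,0,0,0.1],[0,0,0.001,0,0,0,0.1],[0,0,0,0,0,0,0.1]],
  ],
)

```text
time: 19.35
ee_pos: [0.4741, -0.2017, 0.0274]
eef_rot: [0.987, 0.158, -0.0, 0.0]
ft_force: [-3.2, 0.2, 4.9]
width: 0.0293
grip_force: 60.0
```

```bash
python3 -c "
from h import *
go((15.1,98.5,27.6),toolR(0,.4))
st=r.read_state();print(RM.T@np.array(st['ft_force']),st['torque'])"
```

```text
t 19.35 here m [15.9 98.1 27.4] turn [ 0.     0.001 -0.   ] shift now-axes [-0.0008 -0.0004 -0.0002] goal-axes [-0.0008 -0.0004 -0.0002]
[-2.93508397  1.18582942  4.85686733] [ 0.04097388  1.08082948 -0.10804756]
```

>>> drive_tool(
  moves=[
    [[0,0,0,0,0,0,0.5],[0,0,0,0,0,0,0.5],[0,0,0,0,0,0,0.5],[0,0,-0.02,0,0,0,0.5],[0,0,-0.03,0,0,0,0.5],[0,0,-0.03,0,0,0,0.5],[0,0,-0.03,0,0,0,0.5],[0,0,-0.02,0,0,0,0.5],[0,0,0,0,0,0,0.5],[0,0,0,0,0,0,0.5]],
  ],
)

```text
time: 20.35
ee_pos: [0.474, -0.2019, 0.1569]
eef_rot: [0.987, 0.158, -0.0, 0.0]
ft_force: [-0.2, 0.5, -0.8]
width: 0.0435
grip_force: 0.0
```

```bash
python3 -c "
from h import *
st=r.read_state();print(st['time'],w2m(st['ee_pos']),st['ft_force'])
C=cam('wrist',st);im=r.camera('wrist');save(im,'w10.png')
for q,z in(('prop_center',33),('prop_seat',33),('work_center',50),('cradle',50),('bay_stop',22)):
  for e in r.place_of('wrist',q)[:1]: print(q,np.round(e['at']),round(e['conf'],2),np.round(w2m(atz(C,e['at'],z/1000)),1))
print(r.find_in('wrist','prop_center')[:1],r.find_in('wrist','work_center')[:1])
S=cam('scene');s=r.camera('scene');save(s,'s10.png')
for q,z in(('prop_center',33),('work_center',50)):
  for e in r.place_of('scene',q)[:1]: print('sc',q,np.round(e['at']),round(e['conf'],2),np.round(w2m(atz(S,e['at'],z/1000)),1))
# red pixel masks in wrist
hsv=cv2.cvtColor(im,cv2.COLOR_RGB2HSV);m=((hsv[...,1]>170)&((hsv[...,0]<6)|(hsv[...,0]>174))&(hsv[...,2]>90)).astype(np.uint8)
n,l,s_,c=cv2.connectedComponentsWithStats(m)
for k in range(1,n):
  if s_[k,4]>60: print(s_[k],hsv[l==k].mean(0).round())
"
```

```text
20.35 [ 15.72938273  97.94040507 156.88236167] [-0.18585934  0.4595496  -0.81516886]
prop_center [312. 250.] 0.7 [-2.8 97.1 33. ]
work_center [439. 252.] 0.58 [ 2.4  2.7 50. ]
cradle [444. 251.] 0.92 [ 2.7 -0.5 50. ]
bay_stop [309. 286.] 0.79 [-38.5  99.6  22. ]
[{'bbox': [293.4, 207.1, 329.6, 298.7], 'conf': 0.94}] [{'bbox': [364.6, 237.4, 519.0, 269.5], 'conf': 0.79}]
sc prop_center [382. 307.] 0.65 [ -3.2 100.2  33. ]
sc work_center [428. 314.] 0.6 [-8.9  1.9 50. ]
[ 289  179   43   32 1308] [  1. 198. 167.]
[ 385  181   22   63 1105] [  1. 194. 174.]
[ 507  180   29   64 1182] [  1. 193. 226.]
```

```bash
python3 -c "
from h import *
st=r.read_state();C=cam('wrist',st);print(st['joint_positions'])
for u,z in(((396,244),.063),((520,244),.063),((396,244),.070)): print(u,w2m(atz(C,u,z)))
go((2,0,140),toolR(0,90))
c=(2,0,140);go(c,toolR(0,.4))"
```

```text
[ 1.08310699  0.23937848 -0.85992339  1.79785802  0.19481313  1.19320526
 -1.08890882]
(396, 244) [12.25768278 38.79564911 63.        ]
(520, 244) [ 12.89593027 -49.18767185  63.        ]
(396, 244) [14.49798104 40.43473315 70.        ]
t 20.9 here m [ 15.7  98.2 156.9] turn [-1.000e-03  1.000e-03 -1.564e+00] shift now-axes [-0.0143  0.0981  0.0169] goal-axes [-0.0982 -0.0137  0.0169]
t 20.9 here m [ 15.7  98.2 156.9] turn [-0.     0.001 -0.001] shift now-axes [-0.0143  0.0981  0.0169] goal-axes [-0.0144  0.0981  0.0169]
```

>>> drive_tool(
  moves=[
    [[-0.004,0.03,0,0,0,0,0.5],[-0.005,0.035,0,0,0,0,0.5],[-0.005,0.033,0,0,0,0,0.5],[0,0,0,0,0,-0.15,0.5],[0,0,0,0,0,-0.15,0.5],[0,0,0,0,0,-0.15,0.5],[0,0,0,0,0,-0.15,0.5],[0,0,0,0,0,-0.15,0.5],[0,0,0,0,0,-0.15,0.5],[0,0,0,0,0,-0.15,0.5]],
  ],
)

```text
time: 21.9
ee_pos: [0.4912, -0.2994, 0.157]
eef_rot: [0.773, 0.634, -0.0, -0.0]
ft_force: [0.8, -0.1, -0.3]
width: 0.0434
grip_force: 0.0
```

>>> drive_tool(
  moves=[
    [[0,0,0.0,0,0,-0.15,0.5],[0,0,0.0,0,0,-0.15,0.5],[0,0,0,0,0,-0.15,0.5],[0,0,0,0,0,-0.064,0.5],[0,0,0,0,0,0,0.5],[0,0,0,0,0,0,0.5]],
  ],
)

```text
time: 22.5
ee_pos: [0.4912, -0.2993, 0.157]
eef_rot: [0.59, 0.807, -0.0, -0.0]
ft_force: [-0.6, -0.7, 0.2]
width: 0.0433
grip_force: 0.0
```

```bash
cat > k.py <<'E'
from h import *
st=r.read_state();print(st['time'],np.round(w2m(st['ee_pos']),1),R.from_quat(st['eef_rot']).as_euler('xyz',degrees=True).round(1),st['joint_positions'][6])
C=cam('wrist',st);im=r.camera('wrist');save(im,'w11.png')
for q,z in(('work_center',50),('cradle',50),('prop_center',33)):
  for e in r.place_of('wrist',q)[:1]: print(q,np.round(e['at']),round(e['conf'],2),np.round(w2m(atz(C,e['at'],z/1000)),1))
for q in('work_center','prop_center'):
  for e in r.find_in('wrist',q)[:1]:
    b=e['bbox'];print(q,np.round(b),round(e['conf'],2),np.round([w2m(atz(C,u,.058)) for u in((b[0],b[1]),(b[2],b[3]))],1))
E
python3 k.py
```

```text
22.5 [  2.3  -0.  157. ] [-180.    -0.   107.6] 0.4641731385000511
work_center [308. 231.] 0.69 [-0.2  2.5 50. ]
cradle [310. 235.] 0.85 [ 1.3 -0.5 50. ]
prop_center [305.  90.] 0.64 [-1.9 99.8 33. ]
work_center [295. 156. 323. 309.] 0.98 [[ -8.3  56.9  58. ]
 [ 11.1 -56.3  58. ]]
prop_center [251.  67. 352. 121.] 0.62 [[-35.3 112.2  58. ]
 [ 29.   79.1  58. ]]
```

>>> drive_tool(
  moves=[
    [[0,-0.0012,0.03,0,0,0,0.5],[0,0,0.03,0,0,0,0.5],[0,0,0.03,0,0,0,0.5],[0,0,0.016,0,0,0,0.5],[0,0,0.01,0,0,0,0.5],[0,0,0.009,0,0,0,0.5],[0,0,0,0,0,0,0.5]],
  ],
  squeeze=35,
)

```text
time: 23.5
ee_pos: [0.49, -0.2997, 0.0317]
eef_rot: [0.589, 0.808, -0.0, -0.0]
ft_force: [0.5, -0.1, 0.9]
width: 0.0435
grip_force: 0.0
```

>>> drive_tool(
  moves=[
    [[0,0,0,0,0,0,0.15],[0,0,0,0,0,0,0.1],[0,0,0,0,0,0,0.1],[0,0,0,0,0,0,0.1],[0,0,-0.004,0,0,0,0.1],[0,0,-0.004,0,0,0,0.1],[0,0,0,0,0,0,0.1]],
  ],
)

```text
time: 24.2
ee_pos: [0.4903, -0.2998, 0.0407]
eef_rot: [0.589, 0.808, -0.0, 0.0]
ft_force: [0.7, -0.1, -1.5]
width: 0.0181
grip_force: 35.0
```

```bash
python3 k.py; python3 -c "
from h import *
C=cam('top');im=r.camera('top');save(im,'t12.png')
b=r.find_in('top','tray')[0]['bbox'];print(b);e=r.place_of('top','tray')[0]['at'];print(atz(C,e,0))
x0,y0,x1,y1=[int(v) for v in b]
hsv=cv2.cvtColor(im,cv2.COLOR_RGB2HSV)[y0-6:y1+6,x0-6:x1+6]
m=((hsv[...,1]>100)&(hsv[...,0]<22)).astype(np.uint8)
n,l,s,c=cv2.connectedComponentsWithStats(m);k=1+np.argmax(s[1:,4]);ys,xs=np.where(l==k)
P=np.array([atz(C,(x+x0-6,y+y0-6),.02)[:2] for x,y in zip(xs,ys)],np.float32)
print(cv2.minAreaRect(P*1000),len(P))"
```

```text
24.2 [ 1.3 -0.2 40.7] [-180.     0.   107.8] 0.38301627315594305
work_center [311. 313.] 0.87 [ 1.2 -2.6 50. ]
prop_center [301.  72.] 0.81 [-3.1 98.1 33. ]
work_center [282. 178. 337. 399.] 0.66 [[ -9.9  58.   58. ]
 [ 13.2 -41.5  58. ]]
prop_center [205.  22. 390. 114.] 0.81 [[-35.  111.3  58. ]
 [ 29.5  81.3  58. ]]
[271.9, 261.5, 316.1, 325.8]
[ 0.49028927 -0.29415641  0.        ]
((486.6028137207031, 39.76551055908203), (43.29684829711914, 98.22393798828125), 36.96577453613281) 62
```

>>> drive_tool(
  moves=[
    [[0,0,-0.02,0,0,0,0.1],[0,0,-0.04,0,0,0,0.1],[0,0,-0.05,0,0,0,0.1],[0.02,0.004,-0.04,0,0,0,0.1],[0.04,0.006,-0.01,0,0,0,0.1],[0.045,0.006,0,0,0,0,0.1],[0.045,0.006,0,0,0,0,0.1],[0.045,0.006,0,0,0,0,0.1],[0.045,0.006,0,0,0,0,0.1],[0.045,0.006,0,0,0,0,0.1]],
  ],
)

```text
time: 25.65
ee_pos: [0.4406, -0.0141, 0.1996]
eef_rot: [0.589, 0.808, -0.001, -0.0]
ft_force: [1.1, 0.1, -0.5]
width: 0.0181
grip_force: 35.0
```

>>> drive_tool(
  moves=[
    [[0.03,0.004,0,0,0,0,0.1],[0.017,0.002,0,0,0,0,0.1],[0,0,0,0,0,-0.14,0.1],[0,0,0,0,0,-0.14,0.1],[0,0,0,0,0,-0.14,0.1],[0,0,0,0,0,-0.14,0.1],[0,0,0,0,0,-0.14,0.1],[0,0,0,0,0,-0.14,0.1],[0,0,0,0,0,-0.14,0.1],[0,0,0,0,0,-0.14,0.1]],
  ],
)

```text
time: 26.65
ee_pos: [0.4324, 0.0308, 0.1999]
eef_rot: [0.067, 0.998, -0.0, -0.0]
ft_force: [-1.2, 0.1, -0.6]
width: 0.0186
grip_force: 35.0
```

```bash
cat > t.py <<'E'
from h import *
st=r.read_state();print(st['time'],np.round(st['ee_pos'],4),R.from_quat(st['eef_rot']).as_euler('xyz',degrees=True).round(1),st['joint_positions'][6])
C=cam('wrist',st);im=r.camera('wrist');save(im,'w13.png')
for e in r.place_of('wrist','tray')[:1]: print(np.round(e['at']),round(e['conf'],2),np.round(atz(C,e['at'],0),4))
for e in r.find_in('wrist','tray')[:1]: print(e)
print(r.find_in('wrist','work_center')[:1])
hsv=cv2.cvtColor(im,cv2.COLOR_RGB2HSV)
m=((hsv[...,1]>110)&(hsv[...,0]>5)&(hsv[...,0]<18)&(hsv[...,2]>60)).astype(np.uint8)
n,l,s,c=cv2.connectedComponentsWithStats(m)
for k in range(1,n):
  if s[k,4]>300:
    ys,xs=np.where(l==k);P=np.array([atz(C,(x,y),.02)[:2] for x,y in zip(xs,ys)],np.float32)*1000
    print(s[k],np.round(np.concatenate([np.ravel(v) for v in cv2.minAreaRect(P)]),1), 'corners',[ (int(xs[i]),int(ys[i])) for i in ((xs+ys).argmin(),(xs-ys).argmax(),(xs+ys).argmax(),(xs-ys).argmin())])
T=cam('top');b=[271.9,261.5,316.1,325.8];print('top',atz(T,(294,293.6),.012))
E
python3 t.py
```

```text
26.65 [0.4324 0.0308 0.1999] [-179.9   -0.   172.3] 1.3630376296775677
[300. 201.] 0.97 [0.425  0.0216 0.    ]
{'bbox': [227.0, 111.4, 362.7, 277.7], 'conf': 0.72}
[{'bbox': [615.5, 110.1, 640.0, 169.5], 'conf': 0.62}]
[ 229  113  134  167 2536] [425.9  20.9 147.4  88.9   6.3] corners [(229, 138), (328, 113), (362, 269), (271, 279)]
[  55  174   71   48 2121] [ 391.8 -166.1   38.2   65.8   11.6] corners [(63, 185), (118, 179), (123, 202), (64, 217)]
top [0.42408222 0.02218206 0.012     ]
```

>>> drive_tool(
  moves=[
    [[0,0,0,0,0,0.147,0.1],[0,0,0,0,0,0.147,0.1],[0,0,0,0,0,0.147,0.1],[0,0,0,0,0,0.147,0.1],[0,0,0,0,0,0.147,0.1],[0,0,0,0,0,0.147,0.1],[0,0,0,0,0,0.147,0.1],[0,0,0,0,0,0.147,0.1],[0,0,0,0,0,0.147,0.1],[0,0,0,0,0,0,0.1]],
  ],
)

```text
time: 27.85
ee_pos: [0.4326, 0.0305, 0.2]
eef_rot: [0.67, 0.742, -0.001, 0.0]
ft_force: [-0.4, -0.1, -1.7]
width: 0.0181
grip_force: 35.0
```

```bash
python3 t.py; python3 -c "
from h import *
a=R.from_euler('z',96.3,degrees=True).as_matrix()@np.diag([1.,-1,-1])
go((.4255,.0215,.025),a,w=True)"
```

```text
27.85 [0.4326 0.0305 0.2   ] [-180.     0.    95.8] 0.08067639641188853
[304. 216.] 0.57 [0.4266 0.0209 0.    ]
{'bbox': [272.9, 377.7, 351.5, 399.2], 'conf': 0.75}
[{'bbox': [284.4, 180.2, 337.2, 398.2], 'conf': 0.98}]
[ 219  170  166   98 3239] [425.2  21.4 147.4  91.4   6.2] corners [(220, 174), (383, 172), (380, 266), (226, 266)]
[ 418  242  124   84 3745] [606.3 -32.6  58.1 112.7  68.3] corners [(451, 242), (540, 294), (521, 324), (418, 292)]
[544 300  37  25 413] [694.5 -45.9  39.5  26.6   5.3] corners [(548, 300), (577, 321), (580, 324), (544, 324)]
[ 506  360   87   53 3063] [ 702.2 -134.4   86.4   66.4    5.2] corners [(515, 361), (592, 360), (555, 406), (522, 412)]
top [0.42408222 0.02218206 0.012     ]
t 28.05 here m [ 47.3 332.  200. ] turn [-0.001  0.    -0.   ] shift now-axes [-0.0082 -0.0078  0.175 ] goal-axes [-0.0082 -0.008   0.175 ]
```

Tray pose confirmed. The fingertips stick out about 8 mm below the handle, so I'll rest it across the tray's rims and regrip higher before setting it down.

>>> drive_tool(
  moves=[
    [[-0.008,-0.008,0.03,0,0,0,0.1],[0,0,0.04,0,0,0,0.1],[0,0,0.04,0,0,0,0.1],[0,0,0.04,0,0,0,0.1],[0,0,0.02,0,0,0,0.1],[0,0,0.006,0,0,0,0.1],[0,0,0.004,0,0,0,0.1],[0,0,0,0,0,0,0.1]],
  ],
)

```text
time: 28.85
ee_pos: [0.4253, 0.0202, 0.0283]
eef_rot: [0.669, 0.744, -0.001, 0.0]
ft_force: [-0.0, 0.3, -1.1]
width: 0.018
grip_force: 35.0
```

>>> drive_tool(
  moves=[
    [[0,0,0.005,0,0,0,0.1],[0,0,0.004,0,0,0,0.1],[0,0,0.002,0,0,0,0.1],[0,0,0.001,0,0,0,0.1],[0,0,0,0,0,0,0.1]],
  ],
)

```text
time: 29.35
ee_pos: [0.4248, 0.0199, 0.0162]
eef_rot: [0.669, 0.743, -0.002, -0.0]
ft_force: [-4.9, -1.5, 13.4]
width: 0.0181
grip_force: 35.0
```

>>> drive_tool(
  moves=[
    [[0,0,-0.0005,0,0,0,0.1],[0,0,0,0,0,0,0.35],[0,0,0,0,0,0,0.35],[0,0,0,0,0,0,0.35],[0,0,-0.006,0,0,0,0.35],[0,0,-0.0055,0,0,0,0.35],[0,0,0,0,0,0,0.35],[0,0,0,0,0,0,0.35]],
  ],
)

```text
time: 30.15
ee_pos: [0.4248, 0.02, 0.0278]
eef_rot: [0.669, 0.743, -0.001, -0.0]
ft_force: [-0.4, -0.5, -0.5]
width: 0.0303
grip_force: 0.0
```

```bash
python3 -c "
from h import *
st=r.read_state();print(st['ee_pos'],st['width'],st['ft_force'])
C=cam('wrist',st);r.camera('wrist')
print([(e['at'],e['conf'],atz(C,e['at'],.034)) for e in r.place_of('wrist','work_center')[:1]])
e=r.find_in('wrist','work_center')[0];b=e['bbox'];print(e,[atz(C,u,.044) for u in((b[0],b[1]),(b[2],b[1]),(b[2],b[3]))])
r.camera('scene');S=cam('scene');print([(e['at'],e['conf'],atz(S,e['at'],.034)) for e in r.place_of('scene','work_center')[:1]])"
```

```text
[0.42481136 0.02004889 0.02780246] 0.03029055588812015 [-0.36608474 -0.52601708 -0.47718255]
[([307.3, 299.9], 0.96, array([0.4228523 , 0.02230273, 0.034     ]))]
{'bbox': [284.8, 176.1, 336.7, 397.8], 'conf': 0.96} [array([0.40865147, 0.07752378, 0.044     ]), array([0.42820115, 0.07962304, 0.044     ]), array([ 0.44089456, -0.02033371,  0.044     ])]
[([289.2, 274.7], 0.63, array([0.41985958, 0.02234588, 0.034     ]))]
```

>>> drive_tool(
  moves=[
    [[0,0,0,0,0,0,0.1],[0,0,0,0,0,0,0.1],[0,0,0,0,0,0,0.1],[0,0,-0.01,0,0,0,0.1],[0,0,-0.03,0,0,0,0.1],[0,0,-0.03,0,0,0,0.1],[0,0,0,0,0,-0.1,0.1],[0,0,0,0,0,-0.14,0.1],[0,0,0,0,0,-0.14,0.1],[0,0,0,0,0,-0.14,0.1]],
  ],
  squeeze=35,
)

```text
time: 31.4
ee_pos: [0.4247, 0.0203, 0.098]
eef_rot: [0.453, 0.892, -0.002, -0.001]
ft_force: [1.4, -0.5, -0.8]
width: 0.0184
grip_force: 35.0
```

>>> drive_tool(
  moves=[
    [[0,0,0,0,0,-0.14,0.1],[0,0,0,0,0,-0.14,0.1],[0,0,0,0,0,-0.14,0.1],[0,0,0,0,0,-0.14,0.1],[0,0,0,0,0,-0.14,0.1],[0,0,0,0,0,-0.14,0.1],[0,0,0,0,0,-0.14,0.1],[0,0,0,0,0,-0.075,0.1],[0,0,0,0,0,0,0.1],[0,0,0,0,0,0,0.1]],
  ],
)

```text
time: 32.4
ee_pos: [0.4247, 0.0203, 0.0978]
eef_rot: [-0.054, 0.999, -0.001, -0.001]
ft_force: [-0.7, 0.3, -1.4]
width: 0.0185
grip_force: 35.0
```

```bash
python3 -c "
from h import *
a=R.from_euler('z',186.3,degrees=True).as_matrix()@np.diag([1.,-1,-1])
go((.4255,.0215,.02),a,w=True)
st=r.read_state();C=cam('wrist',st);r.camera('wrist');z=st['ee_pos'][2]+.006
print(st['width'],[(e['at'],e['conf'],atz(C,e['at'],z)-st['ee_pos']) for e in r.place_of('wrist','work_center')[:1]])"
```

```text
t 32.4 here m [ 36.7 324.6  97.8] turn [-0.002 -0.003 -0.003] shift now-axes [-0.0011  0.0012  0.0778] goal-axes [-0.0009  0.0011  0.0778]
0.018450234693649113 [([311.9, 297.5], 0.79, array([-0.00356275,  0.00032109,  0.006     ]))]
```

>>> drive_tool(
  moves=[
    [[-0.001,0.001,0.02,0,0,0,0.1],[0,0,0.03,0,0,0,0.1],[0,0,0.02,0,0,0,0.1],[0,0,0.01,0,0,0,0.1],[0,0,0.004,0,0,0,0.1],[0,0,0,0,0,0,0.1]],
  ],
)

```text
time: 33.1
ee_pos: [0.4257, 0.0215, 0.0139]
eef_rot: [-0.055, 0.998, -0.001, -0.001]
ft_force: [-0.2, -0.2, -1.5]
width: 0.0183
grip_force: 35.0
```

>>> drive_tool(
  moves=[
    [[0,0,0.002,0,0,0,0.1],[0,0,0.0015,0,0,0,0.1],[0,0,0.001,0,0,0,0.1],[0,0,0,0,0,0,0.1]],
  ],
)

```text
time: 33.5
ee_pos: [0.4258, 0.0211, 0.0095]
eef_rot: [-0.055, 0.999, -0.001, -0.001]
ft_force: [-1.3, -1.6, 5.0]
width: 0.0179
grip_force: 35.0
```

Contact on the floor (5 N). Release and rise.

>>> drive_tool(
  moves=[
    [[0,0,0,0,0,0,0.35],[0,0,0,0,0,0,0.35],[0,0,0,0,0,0,0.35],[0,0,-0.01,0,0,0,0.35],[0,0,-0.02,0,0,0,0.35],[0,0,-0.04,0,0,0,0.35],[0,0,-0.05,0,0,0,0.35],[0,0,-0.05,0,0,0,0.35],[0,0,0,0,0,0,0.35],[0,0,0,0,0,0,0.35]],
  ],
)

```text
time: 34.5
ee_pos: [0.4243, 0.0172, 0.1596]
eef_rot: [-0.052, 0.999, -0.005, -0.004]
ft_force: [-0.7, -0.5, -1.4]
width: 0.0303
grip_force: 0.0
```

```bash
python3 -c "
from h import *
st=r.read_state();print(st['ee_pos'],st['width'],st['ft_force'])
C=cam('wrist',st);r.camera('wrist')
a=R.from_euler('z',6.3,degrees=True).as_matrix().T
print([(e['at'],e['conf'],a@(atz(C,e['at'],.015)-[.4255,.0215,0])) for e in r.place_of('wrist','work_center')[:1]],r.find_in('wrist','work_center')[:1])
S=cam('scene');r.camera('scene')
for q,z in(('work_center',.015),('prop_center',.033),('prop_seat',.033)): print(q,[(e['at'],round(e['conf'],2),atz(S,e['at'],z)) for e in r.place_of('scene',q)[:1]])"
```

```text
[0.42429798 0.01716158 0.15964574] 0.030300277910039666 [-0.70161649 -0.48655407 -1.44384694]
[([312.9, 221.4], 0.65, array([-0.00290128, -0.00369394,  0.015     ]))] [{'bbox': [302.4, 153.6, 329.1, 288.1], 'conf': 0.69}]
work_center [([289.5, 282.2], 0.7, array([0.4170656 , 0.01997562, 0.015     ]))]
prop_center [([380.3, 311.2], 0.49, array([ 0.44267897, -0.20875099,  0.033     ]))]
prop_seat [([384.0, 310.8], 0.72, array([ 0.44845023, -0.21427197,  0.033     ]))]
```

```bash
python3 -c "
from h import *
print(r.close_job())"
```

```text
the job is handed in; nothing more can be done
None
```

I've handed in the job at about 35 s with every step carried out, but no verdict came back: the handle is demagnetised (pointer stopped in the green), the bar is wedged in the bay with the catch about 13 mm open, and the handle was set down in the tray.

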